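# Clamp an offcut in a sprung hold-down jig with a lifting wedge

### The job

Clamp the larger pine offcut in the sprung hold-down jig: first swing the yellow cover right aside so that the channel is clear, then push the dark wooden wedge, thin end first, along its guide under the nose of the blue sprung arm right up to the guide's stop, and let go of it so that the wedge alone holds the arm open. Slide the offcut lengthwise along the channel under the arm until it meets the end stop, then draw the wedge out completely so that the arm comes down on the offcut, and set the wedge down flat on the bench, clear of the jig. Leave the other things on the bench where they are.

Things in the scene. Friction and masses are not known exactly. Their poses are not given: they have to be found in the camera images.
- jig: hold-down jig, fixed to the bench. Origin on the bench surface below the arm's pad; x is the way the offcut slides (away from the robot), y the way the wedge slides, z up. Plywood base 10 mm thick: x from -90 to +40, y from -45 to +112 mm; right of that, to y = -112 mm, only x from -30 to +40 mm
- clamp_arm (a joint): blue sprung arm, 24 mm wide, along the jig's y across the channel, hinged at its +y end (95 mm from the pad, 52 mm above the bench), top below 80 mm. 0 = shut (pad underside 44, nose underside 37 mm above the bench), grows as the nose lifts, to 0.25 rad; a spring shuts it with 5 to 6 N at the nose. About 0.04 clamping the offcut, 0.09 propped on the wedge's flat top (pad 53 mm up)
- nose_under (a point): underside of the steel nose of the arm (a 16 mm round bar along the jig's x), 88 mm from the pad in -y: the wedge goes beneath it
- pad_under (a point): underside of the black rubber pad of the arm, over the channel
- cover (a joint): flat yellow cover, 70 x 74 x 4 mm, on the rails (20 to 24 mm above the bench) over the channel, turning about one upright pivot screw; 0 = shut, grows as it swings clockwise seen from above (knob first toward the robot, then to the jig's +y); at 1.57 it is wholly beside the channel, stop at 1.9 rad. Needs about 1 N at the knob, stays where it is left
- cover_knob (a point): middle of the red knob on the cover, 16 mm thick, standing from 24 to 52 mm above the bench, 64 mm from the pivot screw; the point is 38 mm above the bench
- cover_pivot (a point): centre of the cover's pivot screw, level with the top of the cover plate (at jig x = -18, y = +38 mm)
- block_home (a point): where the offcut's centre lies when it is home (jig x = -22.5, y = 0 mm), its long side along the jig's x. Channel along x: floor 10 mm above the bench, two aluminium rails 57 mm apart inside, flaring to 70 mm from jig x = -50 to the mouth at -84 mm, tops 20 mm above the bench, up to the dark end stop, whose face is at x = +15 mm (38 mm high)
- wedge_home (a point): where wedge_center lies when the wedge is fully in, thin end against the guide's dark stop (jig x = 0, y = -86 mm). Guide along the jig's y at x = 0: floor 20 mm above the bench, from jig y = -108 mm to the stop's face at y = -38 mm, between two cheeks 36 mm apart inside (mouth flared), tops 28 mm above the bench
- wedge_center (a point): centre of the loose dark wooden wedge, 96 x 24 x 33.5 mm, half-way up; x points to the thin end, y is its 24 mm width, z up. Top flat at 33.5 mm from the thick end (x = -48) to x = +4 mm, then sloping down to 12 mm at the thin end (x = +48 mm). A red band is painted round the thick end. About 0.09 kg
- offcut_center (a point): centre of the loose larger pine offcut, a block 45 mm (its x) by 75 mm (its y) by 38 mm high, half-way up. About 0.16 kg. It goes in with its y along the jig's x, either way round
- bearing: bystander: steel ball bearing lying flat, 42 mm across, 12 mm high; origin under its centre
- pliers: bystander: pliers with red handles lying flat, 191 x 54 x 12 mm, along its x; origin under its centre
- small_offcut: bystander: smaller pine offcut, 36 x 60 x 22 mm; origin under its centre
- tape_measure: bystander: yellow tape measure standing on its base, 42 x 88 x 62 mm; origin under its centre

How it is judged:
By the outcome, as a careful person would: the job done as asked, in the order asked, and still so for the second after the job is handed in, with the robot touching nothing.
It also fails if it takes over 70 s, if anything falls off the work surface, if the arm or the gripper's body presses on something with over 40 N, if the wrist force passes 120 N, or if a joint passes its speed limit or range.

### The arm

A 6-joint arm with a two-finger parallel gripper is mounted at the origin on a cart in front of the work surface, level with it; the furniture and walls round the work are solid. World frame = base frame: x ahead of the robot, y to its left, z up, the work surface at z = 0. Lengths are in mm, angles in rad, forces in N, time in s.
With the tool pointing down it reaches from about 350 to 975 mm from the base axis. Payload 7.1 kg.
Tool frame: the origin (TCP) lies at the very end of the fingers, on their centre line; the grasp point (between the pads) lies 19 mm behind it (ctrl.tcp_to_grasp is the distance from the TCP to the grasp point, in mm); z points along the fingers, x is the direction in which the jaws open and shut, and the axes are right-handed (so a half turn about z gives the same grasp; the last joint's range is limited). The gripper opens to 88 mm and grips with 3 to 60 N. Pads are 20 mm wide; open, the fingers measure 115 mm over their backs; the gripper's body (75 mm by 178 mm) begins 61 mm behind the grasp point.
Start: joints at [1.276, 0.423, 1.63, -0, 1.089, -0.019], TCP at [170.166, 601.372, 222.675] pointing down, gripper open.
Joint ranges: [-3, 3], [-0.9, 2.11], [0.09, 2.58], [-1.31, 4.45], [0.11, 2.69], [-2.54, 2.54]. Speed limits (rad/s): [2.39, 2.39, 3.01, 3.14, 3.14, 3.14].

### API

Orientations are given as a rotation vector (axis times angle).
In Python, from workcell import get_obs, viewer, ctrl, masks_of gives the robot as it stands. The module is installed in compiled form; this text tells all that it offers.
- The arm moves only by the shell command python3 -m inch 'ROWS'. ROWS is JSON, a list of rows, each an object of numbers: "tx", "ty", "tz": the shift along the tool's x, y, z in cm; "ax", "ay", "az": the turn, a rotation vector about the tool's x, y, z in degrees; "jaw": the opening, from 0 (shut) to 1 (fully open). In form: [{"tx": .., "ty": .., "tz": .., "ax": .., "ay": .., "az": .., "jaw": ..}, ...]. A call has 1 to 12 rows; each row shifts and turns the commanded pose from where the row before left it, along the tool's axes as they then stand; what a row does not reach is not made up. A row lasts 1/8 s, in which the tool goes at most 62.5 mm and 10.7 degrees, less where a joint would pass 70% of its speed; a pose out of reach is approached as far as the arm can. A call is refused whole if a number of a shift passes 6.25 or a number of a turn 10.7, either way. A call with a gripper value outside its range is refused whole. The fingers move at their own pace and stop on an object; the grip force is fixed at half the most. Time passes only in rows, so rows that do not move let the fingers close. It gives the time, the measured TCP pose, the force and the opening at its end, in the units of the state.
- get_obs(): the state, without advancing time (a new reading comes with each control period).
- viewer.get_image(name): name is "scene" or "top"; returns (picture, depth): 420x560x3 uint8, red, green, blue; 420x560 float32, mm along the optical axis (not along the pixel's ray), 0 where there is no reading.
- viewer.get_calibration(name): a dict with "fx", "fy", "cx", "cy" (pixels), "distortion" ([k1, k2, p1, p2, k3] as OpenCV has them; the pictures are not rectified), "rvec" (rotation vector, rad) and "tvec" (3), from world to camera coordinates, as OpenCV has them. Camera axes: x right, y down, z forward; pixel columns grow to the right and rows downward; lengths in mm; the calibration is good to about 2 mm. A picture is of the moment at which its call begins. get_calibration takes no time and is no camera call.
- ctrl.close_job(): hands the job in, once; it reports no verdict.
Trained networks look in the newest picture that a camera, given by its name, has taken for a name from the list of things; names that differ only in an ending like _2 or _b are one class to them, and where a whole thing is asked for, a point or a joint stands for the part that bears it (a point fixed in the world has none). Each returns a list of dicts, best first, with "score" (0 to 1); they miss things now and then, are a little off and sometimes report something else, mostly with a low value. They report only what shows in the picture. A call takes as long as a camera call.
- masks_of(camera, thing): "pixels" (420x560 bool, what is visible of it) and "location" ([column, row] in pixels, amid what is visible of it).
The state is a dict: "t": time; "qpos": joint angles; "qvel": joint speeds; "joint_torque": joint torques, N m; "ee_pos": TCP position; "orientation": TCP orientation; "ft_force": force on the tool from outside, world axes, zero at the start; "moment": the same for the moment, N m; "width": finger opening in mm.
Only numpy, scipy, OpenCV 4.12 (cv2) and the standard library are available. Lean on these libraries where they do the work, as an engineer would, in place of code of your own. Each camera call takes 0.05 s, during which the arm holds its last target. There are 200 camera calls.

## Working session

There is one attempt and no reset: what is moved stays moved. The work goes in short steps, Python scripts to look and compute and a shell command to move; the robot and the scene stay as the last step left them, time stands still between calls to the robot, and variables do not carry over. Pictures are saved under pics/ and viewed, about 8 in all and at most 12, crops included, and the job is handed in when it is done.

```bash
mkdir -p pics; cat > h.py <<'E'
import numpy as np, cv2
from scipy.spatial.transform import Rotation as R
from workcell import get_obs, viewer, ctrl, masks_of
def cal(n):
    c=viewer.get_calibration(n)
    K=np.array([[c["fx"],0,c["cx"]],[0,c["fy"],c["cy"]],[0,0,1.]])
    return K,np.array(c["distortion"],float),R.from_rotvec(np.ravel(c["rvec"])).as_matrix(),np.ravel(c["tvec"])
def pts(n,uv,d):
    """pixels (N,2) + depth -> world"""
    K,D,Rm,t=cal(n)
    p=cv2.undistortPoints(np.asarray(uv,float).reshape(-1,1,2),K,D).reshape(-1,2)
    d=np.ravel(d); c=np.c_[p*d[:,None],d]
    return (c-t)@Rm
def proj(n,P):
    K,D,Rm,t=cal(n)
    return cv2.projectPoints(np.asarray(P,float).reshape(-1,1,3),cv2.Rodrigues(Rm)[0],t,K,D)[0].reshape(-1,2)
def cloud(n,depth,mask):
    v,u=np.nonzero(mask&(depth>0)); return pts(n,np.c_[u,v],depth[v,u])
def shot(n,f):
    im,d=viewer.get_image(n); cv2.imwrite(f"pics/{f}.png",im[:,:,::-1]); return im,d
E
python3 - <<'E'
from h import *
o=get_obs(); print(o["ee_pos"],o["orientation"],o["t"])
for n in("top","scene"):
    im,d=shot(n,n+"0")
    for th in["jig","clamp_arm","nose_under","cover","cover_knob","wedge_center","offcut_center","small_offcut","bearing","pliers","tape_measure"]:
        try:r=masks_of(n,th)
        except Exception as e: print(th,e);continue
        for m in r[:2]:
            if m["score"]<.3: continue
            P=cloud(n,d,m["pixels"])
            if len(P)<5: continue
            z=np.percentile(P[:,2],90); T=P[P[:,2]>z-6]
            rc=cv2.minAreaRect(T[:,:2].astype(np.float32))
            print(n,th,round(m["score"],2),np.round(m["location"]),len(P),"z90",round(z),"rect",np.round(rc[0]),np.round(rc[1]),round(rc[2]))
E
```

```text
[170.02239101 600.8646376  221.92685575] [ 2.50498261e+00  1.89445358e+00 -1.87906902e-03] 0.0
top jig 0.92 [235. 235.] 6935 z90 62 rect [ 497. -203.] [206.  48.] 69
top jig 0.73 [280. 305.] 736 z90 35 rect [ 348. -286.] [66. 25.] 63
top clamp_arm 0.68 [240. 221.] 1563 z90 64 rect [ 500. -204.] [204.  30.] 71
top nose_under 0.94 [244. 223.] 1491 z90 64 rect [ 501. -206.] [203.  26.] 72
top cover 0.97 [230. 247.] 1464 z90 28 rect [ 460. -183.] [75. 70.] 70
top cover_knob 0.67 [231. 251.] 1500 z90 28 rect [ 460. -183.] [75. 70.] 70
top wedge_center 0.63 [242. 223.] 1636 z90 64 rect [ 502. -205.] [204.  29.] 71
top wedge_center 0.57 [278. 303.] 674 z90 35 rect [ 348. -286.] [65. 24.] 62
top offcut_center 0.95 [311. 186.] 1000 z90 40 rect [ 571. -335.] [45. 76.] 57
top small_offcut 0.68 [370. 145.] 621 z90 24 rect [ 649. -444.] [37. 59.] 22
top pliers 0.94 [396. 252.] 1237 z90 13 rect [ 446. -502.] [190.  52.] 24
top tape_measure 0.57 [375. 188.] 891 z90 62 rect [ 561. -456.] [34. 59.] 51
scene jig 0.81 [246. 216.] 3174 z90 61 rect [ 494. -204.] [208.  45.] 69
scene clamp_arm 0.86 [257. 
[... 358 characters left out ...]
ene wedge_center 0.97 [213. 263.] 481 z90 35 rect [ 346. -289.] [65. 25.] 62
scene wedge_center 0.75 [244. 216.] 3139 z90 61 rect [ 503. -208.] [207.  44.] 76
scene offcut_center 0.81 [309. 231.] 811 z90 38 rect [ 568. -335.] [47. 74.] 56
scene small_offcut 0.72 [311. 227.] 781 z90 38 rect [ 568. -337.] [46. 76.] 53
scene small_offcut 0.65 [370. 244.] 458 z90 23 rect [ 649. -446.] [38. 60.] 22
scene bearing 0.61 [277. 202.] 191 z90 12 rect [ 584. -191.] [42. 39.] 24
scene bearing 0.37 [233. 214.] 621 z90 33 rect [ 467. -190.] [76. 53.] 55
scene pliers 0.86 [320. 318.] 1151 z90 12 rect [ 445. -503.] [191.  53.] 23
scene tape_measure 0.74 [343. 261.] 1006 z90 60 rect [ 559. -455.] [34. 59.] 53
```

View pics/top0.png

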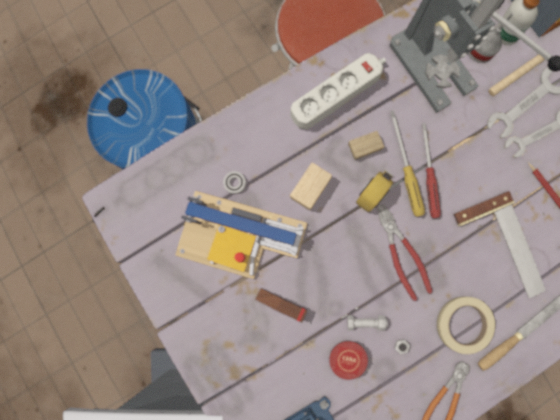

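View pics/scene0.png

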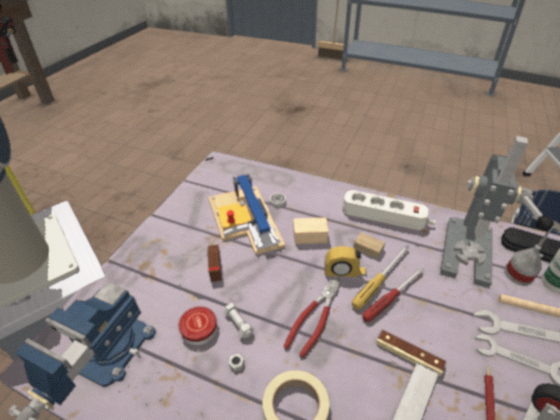

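The top view shows the jig centred at about (235,235), with the blue arm running from its hinge at (190,207) to the nose at (298,240). The knob is at (240,257) and the cover is shut. The wedge is at (280,305) with its red thick end at the lower right, and the offcut is at (311,186). Next I'll fit the poses.

```bash
cat > fit.py <<'E'
from h import *
from scipy.optimize import differential_evolution as DE
def T(p,xy):  # world->local
    c,s=np.cos(p[2]),np.sin(p[2]); d=xy-p[:2]
    return np.c_[d@[c,s],d@[-s,c]]
def fitbox(P,w,h,g,lo=5,R0=80):
    """footprint fit: points above lo inside w x h box"""
    P=P[np.hypot(*(P[:,:2]-g[:2]).T)<R0]; up=P[:,2]>lo
    def f(p):
        l=np.abs(T(p,P[:,:2])); return np.mean(((l[:,0]<w/2)&(l[:,1]<h/2))!=up)
    r=DE(f,[(g[0]-20,g[0]+20),(g[1]-20,g[1]+20),(g[2]-.25,g[2]+.25)],seed=0,popsize=20,maxiter=60); return r.x,r.fun
E
cat > m.py <<'E'
from fit import *
C={}
for n in("top","scene"):
    im,d=viewer.get_image(n); C[n]=cloud(n,d,np.ones_like(d,bool))
    m=masks_of(n,"cover_knob")
    P=C[n]
    K=P[(P[:,2]>42)&(P[:,2]<58)&(np.hypot(P[:,0]-439,P[:,1]+203)<22)]; print(n,"knob",len(K),K.mean(0).round(1) if len(K) else "")
    print(n,"wedge",fitbox(P,96,24,(342,-295,1.08)))
    print(n,"offcut",fitbox(P,45,75,(570,-335,.99)))
P=C["top"]
A=P[np.hypot(P[:,0]-485,P[:,1]+205)<150]; A=A[np.hypot(A[:,0]-348,A[:,1]+286)>65]
up=A[:,2]>5
def f(p):
    l=T(p,A[:,:2]); i=(l[:,0]>-90)&(l[:,0]<40)&(l[:,1]>-45)&(l[:,1]<112)|(l[:,0]>-30)&(l[:,0]<40)&(l[:,1]>-112)&(l[:,1]<0)
    return np.mean(i[(l[:,1]>-175)]!=up[l[:,1]>-175])
# exclude neighbours (bearing, offcut)
k=(np.hypot(A[:,0]-584,A[:,1]+191)>28)&(np.hypot(A[:,0]-571,A[:,1]+335)>50)&(np.hypot(A[:,0]-346,A[:,1]+295)>58)
A=A[k];up=up[k]
r=DE(f,[(470,530),(-235,-180),(-.6,-.1)],seed=0,popsize=25,maxiter=80);J=r.x
print("jig",J.round(3),r.fun)
for n in C:
    P=C[n];l=np.c_[T(J,P[:,:2]),P[:,2]]
    a=l[(abs(l[:,0])<40)&(abs(l[:,1])<125)&(l[:,2]>57)]; print(n,"arm",a[:,:2].min(0).round(),a[:,:2].max(0).round(),np.polyfit(a[:,1],a[:,0],1).round(3),a[:,2].max())
def W(x,y): c,s=np.cos(J[2]),np.sin(J[2]); return (J[0]+c*x-s*y).round(1),(J[1]+s*x+c*y).round(1)
print("pivot",W(-18,38),"wedge_home",W(0,-86),"block_home",W(-22.5,0))
E
python3 m.py
```

```text
top knob 75 [ 442.3 -199.8   51.7]
top wedge (array([ 352.19781154, -275.03349587,    1.12327355]), np.float64(0.012384996461429583))
top offcut (array([ 571.09944958, -334.08231046,    0.96474243]), np.float64(0.0388149259328708))
scene knob 41 [ 439.  -202.9   49.1]
scene wedge (array([ 352.38387777, -275.2780997 ,    1.09938789]), np.float64(0.011654349061967027))
scene offcut (array([ 567.92134294, -336.04886192,    0.97992752]), np.float64(0.06294820717131475))
jig [ 5.01359e+02 -2.07202e+02 -3.09000e-01] 0.008123023500961122
top arm [ -23. -100.] [ 24. 109.] [ 0.001 -0.295] 66.7166948893546
scene arm [ -24. -102.] [ 20. 106.] [ 1.000e-03 -2.878e+00] 63.9077955676096
pivot (np.float64(495.8), np.float64(-165.5)) wedge_home (np.float64(475.2), np.float64(-289.1)) block_home (np.float64(479.9), np.float64(-200.4))
```

```bash
cat > plan.py <<'E'
from h import *
import sys
# usage: plan.py x y z [yaw_deg of tool x]  -> deltas in tool axes (cm) and az
a=[float(v) for v in sys.argv[1:]]; o=get_obs(); M=R.from_rotvec(o["orientation"])
d=M.inv().apply(np.array(a[:3])-o["ee_pos"])/10
x=M.apply([1,0,0]); y0=np.degrees(np.arctan2(x[1],x[0]))
print("t",round(o["t"],2),"pos",o["ee_pos"].round(1),"yaw",y0.round(1),"tilt",(M.apply([0,0,1])[:2]).round(4),"delta cm",d.round(2),"F",np.round(o["ft_force"],1))
if len(a)>3: print("az total",round(-((a[3]-y0+90)%180-90),1))
E
python3 plan.py 500 200 150; python3 plan.py 442 -200 100
python3 - <<'E'
from fit import *
for n in("top","scene"):
    im,d=viewer.get_image(n); P=cloud(n,d,np.ones_like(d,bool)); print(fitbox(P,96,24,(355,-268,1.1)))
E
```

```text
t 1.4 pos [170.2 601.4 222.7] yaw 74.2 tilt [-0.  0.] delta cm [-29.64  42.67   7.27] F [-1.3 -0.2 -0.8]
t 1.4 pos [170.2 601.4 222.7] yaw 74.2 tilt [-0.  0.] delta cm [-69.71  47.98  12.26] F [-1.3 -0.2 -0.8]
(array([ 353.05401294, -272.16258128,    1.11322771]), np.float64(0.018024385933910585))
(array([ 352.74990308, -274.54602167,    1.09988073]), np.float64(0.030721966205837174))
```

```bash
python3 -m inch '[{"tx":-3.3,"ty":4.74,"tz":0.8,"jaw":0.5},{"tx":-3.3,"ty":4.74,"tz":0.8,"jaw":0.5},{"tx":-3.3,"ty":4.74,"tz":0.8,"jaw":0.5},{"tx":-3.3,"ty":4.74,"tz":0.8,"jaw":0.5},{"tx":-3.3,"ty":4.74,"tz":0.8,"jaw":0.5},{"tx":-3.3,"ty":4.74,"tz":0.8,"jaw":0.5},{"tx":-3.3,"ty":4.74,"tz":0.8,"jaw":0.5},{"tx":-3.3,"ty":4.74,"tz":0.8,"jaw":0.5},{"tx":-3.3,"ty":4.74,"tz":0.8,"jaw":0.5}]'; python3 plan.py 441 -201 90
```

```text
t 1.5 pos [170.2 601.4 222.7] yaw 74.2 tilt [0. 0.] delta cm [-69.83  47.91  13.27] F [0.2 0.6 0.3]$[0]: bad value
```

```bash
python3 -m inch '[{"tx":-3.3,"ty":4.74,"tz":0.8,"ax":0,"ay":0,"az":0,"jaw":0.5},{"tx":-3.3,"ty":4.74,"tz":0.8,"ax":0,"ay":0,"az":0,"jaw":0.5},{"tx":-3.3,"ty":4.74,"tz":0.8,"ax":0,"ay":0,"az":0,"jaw":0.5},{"tx":-3.3,"ty":4.74,"tz":0.8,"ax":0,"ay":0,"az":0,"jaw":0.5},{"tx":-3.3,"ty":4.74,"tz":0.8,"ax":0,"ay":0,"az":0,"jaw":0.5},{"tx":-3.3,"ty":4.74,"tz":0.8,"ax":0,"ay":0,"az":0,"jaw":0.5},{"tx":-3.3,"ty":4.74,"tz":0.8,"ax":0,"ay":0,"az":0,"jaw":0.5},{"tx":-3.3,"ty":4.74,"tz":0.8,"ax":0,"ay":0,"az":0,"jaw":0.5},{"tx":-3.3,"ty":4.74,"tz":0.8,"ax":0,"ay":0,"az":0,"jaw":0.5}]'; python3 plan.py 441 -201 90
```

```text
t: 2.62
ee_pos: [501.0, 197.9, 150.7]
orientation: [2.506, 1.895, 0.001]
ft_force: [0.7, 0.5, -0.3]
width: 43.7
t 2.62 pos [501.  197.9 150.7] yaw 74.2 tilt [0.0007 0.0003] delta cm [-40.02   5.09   6.05] F [ 0.7  0.5 -0.3]
```

```bash
python3 -m inch '[{"tx":-5.0,"ty":0.63,"tz":0.76,"ax":0,"ay":0,"az":0,"jaw":0.5},{"tx":-5.0,"ty":0.63,"tz":0.76,"ax":0,"ay":0,"az":0,"jaw":0.5},{"tx":-5.0,"ty":0.63,"tz":0.76,"ax":0,"ay":0,"az":0,"jaw":0.5},{"tx":-5.0,"ty":0.63,"tz":0.76,"ax":0,"ay":0,"az":0,"jaw":0.5},{"tx":-5.0,"ty":0.63,"tz":0.76,"ax":0,"ay":0,"az":0,"jaw":0.5},{"tx":-5.0,"ty":0.63,"tz":0.76,"ax":0,"ay":0,"az":0,"jaw":0.5},{"tx":-5.0,"ty":0.63,"tz":0.76,"ax":0,"ay":0,"az":0,"jaw":0.5},{"tx":-5.0,"ty":0.63,"tz":0.76,"ax":0,"ay":0,"az":0,"jaw":0.5},{"tx":0,"ty":0,"tz":0,"ax":0,"ay":0,"az":0,"jaw":0.5}]'; python3 plan.py 441.5 -200.5 32; python3 - <<'E'
from h import *
shot("top","top1")
E
```

```text
t: 3.75
ee_pos: [439.0, -202.0, 89.6]
orientation: [2.51, 1.889, 0.0]
ft_force: [-0.0, -0.4, -1.1]
width: 44.0
t 3.75 pos [ 439.  -202.    89.6] yaw 73.9 tilt [ 0.0003 -0.0004] delta cm [0.22 0.2  5.76] F [-0.  -0.4 -1.1]
```

View pics/top1.png

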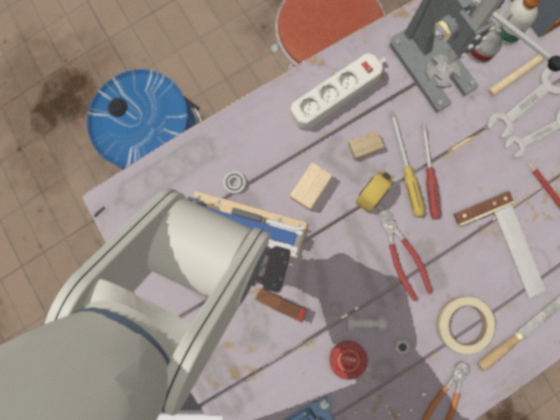

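The robot's forearm hides the jig from above, as I expected. I'll go down on the knob and grip it.

```bash
python3 -m inch '[{"tx":0.22,"ty":0.2,"tz":3.0,"ax":0,"ay":0,"az":0,"jaw":0.5},{"tx":0,"ty":0,"tz":2.7,"ax":0,"ay":0,"az":0,"jaw":0.5},{"tx":0,"ty":0,"tz":0,"ax":0,"ay":0,"az":0,"jaw":0.1},{"tx":0,"ty":0,"tz":0,"ax":0,"ay":0,"az":0,"jaw":0.1},{"tx":0,"ty":0,"tz":0,"ax":0,"ay":0,"az":0,"jaw":0.1},{"tx":0,"ty":0,"tz":0,"ax":0,"ay":0,"az":0,"jaw":0.1}]'
```

```text
t: 4.55
ee_pos: [441.3, -197.6, 33.7]
orientation: [-2.505, -1.896, 0.001]
ft_force: [-3.9, -2.3, 0.9]
width: 15.6
```

```bash
python3 -m inch '[{"tx":0.82,"ty":-0.78,"tz":0,"ax":0,"ay":0,"az":0,"jaw":0.1},{"tx":0.92,"ty":-0.61,"tz":0,"ax":0,"ay":0,"az":0,"jaw":0.1},{"tx":1.02,"ty":-0.45,"tz":0,"ax":0,"ay":0,"az":0,"jaw":0.1},{"tx":1.09,"ty":-0.26,"tz":0,"ax":0,"ay":0,"az":0,"jaw":0.1}]' && python3 -m inch '[{"tx":1.12,"ty":-0.05,"tz":0,"ax":0,"ay":0,"az":0,"jaw":0.1},{"tx":1.12,"ty":0.1,"tz":0,"ax":0,"ay":0,"az":0,"jaw":0.1},{"tx":1.07,"ty":0.3,"tz":0,"ax":0,"ay":0,"az":0,"jaw":0.1},{"tx":1.0,"ty":0.5,"tz":0,"ax":0,"ay":0,"az":0,"jaw":0.1}]'
```

```text
t: 5.05
ee_pos: [431.1, -154.7, 33.5]
orientation: [-2.506, -1.894, 0.002]
ft_force: [-4.4, -4.7, -1.2]
width: 15.6
t: 5.55
ee_pos: [451.4, -115.3, 33.4]
orientation: [-2.506, -1.894, 0.001]
ft_force: [-4.3, -3.5, 0.6]
width: 16.0
```

Good: the forces are small. I'll finish the arc, release and rise, then head for the wedge.

```bash
python3 -m inch '[{"tx":0.9,"ty":0.68,"tz":0,"ax":0,"ay":0,"az":0,"jaw":0.1},{"tx":0.78,"ty":0.8,"tz":0,"ax":0,"ay":0,"az":0,"jaw":0.1},{"tx":0,"ty":0,"tz":0,"ax":0,"ay":0,"az":0,"jaw":0.1},{"tx":0,"ty":0,"tz":0,"ax":0,"ay":0,"az":0,"jaw":0.5},{"tx":0,"ty":0,"tz":0,"ax":0,"ay":0,"az":0,"jaw":0.5},{"tx":0,"ty":0,"tz":-5,"ax":0,"ay":0,"az":0,"jaw":0.6},{"tx":0,"ty":0,"tz":-5,"ax":0,"ay":0,"az":0,"jaw":0.6}]'
python3 - <<'E'
import numpy as np
c=np.array([353,-272.5]);u=np.array([np.cos(1.105),np.sin(1.105)]);print(c-u*32)
E
python3 plan.py 338.6 -301 100 -26.7
```

```text
t: 6.42
ee_pos: [470.5, -103.4, 133.7]
orientation: [-2.505, -1.894, 0.001]
ft_force: [0.8, -0.5, 0.5]
width: 51.4
[ 338.62769814 -301.09085412]
t 6.42 pos [ 470.5 -103.4  133.7] yaw 74.2 tilt [-0.0013  0.0004] delta cm [-22.6   -7.3    3.38] F [ 0.8 -0.5  0.5]
az total -79.1
```

```bash
python3 -m inch '[{"tx":-5.65,"ty":-1.83,"tz":0.4,"ax":0,"ay":0,"az":0,"jaw":0.6},{"tx":-5.65,"ty":-1.83,"tz":0.4,"ax":0,"ay":0,"az":0,"jaw":0.6},{"tx":-5.65,"ty":-1.83,"tz":0.4,"ax":0,"ay":0,"az":0,"jaw":0.6},{"tx":-5.65,"ty":-1.83,"tz":0.4,"ax":0,"ay":0,"az":0,"jaw":0.6}]'; python3 -m inch '[{"tx":0,"ty":0,"tz":0,"ax":0,"ay":0,"az":10.1,"jaw":0.6},{"tx":0,"ty":0,"tz":0,"ax":0,"ay":0,"az":10.1,"jaw":0.6},{"tx":0,"ty":0,"tz":0,"ax":0,"ay":0,"az":10.1,"jaw":0.6},{"tx":0,"ty":0,"tz":0,"ax":0,"ay":0,"az":10.1,"jaw":0.6},{"tx":0,"ty":0,"tz":0,"ax":0,"ay":0,"az":10.1,"jaw":0.6},{"tx":0,"ty":0,"tz":0,"ax":0,"ay":0,"az":10.1,"jaw":0.6},{"tx":0,"ty":0,"tz":0,"ax":0,"ay":0,"az":10.1,"jaw":0.6},{"tx":0,"ty":0,"tz":0,"ax":0,"ay":0,"az":10.1,"jaw":0.6},{"tx":0,"ty":0,"tz":0,"ax":0,"ay":0,"az":10.1,"jaw":0.6},{"tx":0,"ty":0,"tz":0,"ax":0,"ay":0,"az":10.1,"jaw":0.6},{"tx":0,"ty":0,"tz":0,"ax":0,"ay":0,"az":0,"jaw":0.6}]'
python3 plan.py 338.6 -301 12 -26.7;python3 - <<'E'
from h import *
a,_=shot("top","t");b,_=shot("scene","s")
cv2.imwrite("pics/mix2.png",np.hstack([cv2.resize(a[170:340,150:370],(400,309)),cv2.resize(b[150:320,130:350],(400,309))])[:,:,::-1])
E
```

```text
t: 6.92
ee_pos: [338.0, -302.7, 117.3]
orientation: [2.504, 1.894, 0.001]
ft_force: [0.7, -0.2, 0.4]
width: 52.7
t: 8.3
ee_pos: [338.9, -301.2, 117.1]
orientation: [3.056, -0.726, 0.001]
ft_force: [0.3, 0.0, 0.8]
width: 52.7
t 8.3 pos [ 338.9 -301.2  117.1] yaw -26.7 tilt [ 0.0004 -0.0003] delta cm [-0.04  0.   10.51] F [0.3 0.  0.8]
az total -0.0
```

View pics/mix2.png

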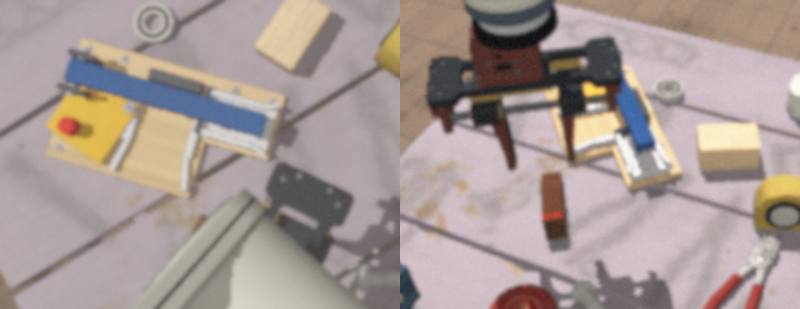

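The top crop shows the cover swung aside with its knob at (68,126), and the channel clear. The wedge is under the gripper. I'll grip it.

```bash
python3 -m inch '[{"tx":0,"ty":0,"tz":5,"ax":0,"ay":0,"az":0,"jaw":0.6},{"tx":0,"ty":0,"tz":3.5,"ax":0,"ay":0,"az":0,"jaw":0.6},{"tx":0,"ty":0,"tz":1.9,"ax":0,"ay":0,"az":0,"jaw":0.6},{"tx":0,"ty":0,"tz":0.1,"ax":0,"ay":0,"az":0,"jaw":0.1},{"tx":0,"ty":0,"tz":0,"ax":0,"ay":0,"az":0,"jaw":0.1},{"tx":0,"ty":0,"tz":0,"ax":0,"ay":0,"az":0,"jaw":0.1},{"tx":0,"ty":0,"tz":0,"ax":0,"ay":0,"az":0,"jaw":0.1}]'
python3 - <<'E'
from fit import *
J=np.array([501.36,-207.2,-.309])
im,d=viewer.get_image("top");P=cloud("top",d,np.ones_like(d,bool));l=np.c_[T(J,P[:,:2]),P[:,2]]
def prof(a,b0,b1,s,c):  # height profile
    for b in np.arange(b0,b1,s):
        k=(l[:,a]>=b)&(l[:,a]<b+s)&(l[:,1-a]>c[0])&(l[:,1-a]<c[1]); print(int(b),np.round(np.median(l[k,2]),0) if k.any() else "-",end=" | ")
    print()
prof(1,-45,45,3,(-48,-30)); prof(1,-45,45,3,(-30,-14)); prof(0,-40,48,3,(-108,-100)); prof(0,-40,48,3,(-76,-50))
E
```

```text
t: 9.28
ee_pos: [339.4, -301.6, 12.8]
orientation: [3.055, -0.728, 0.003]
ft_force: [0.3, 0.8, 6.0]
width: 23.8
-45 10.0 | -42 10.0 | -39 10.0 | -36 20.0 | -33 21.0 | -30 20.0 | -27 11.0 | -24 11.0 | -21 11.0 | -18 10.0 | -15 10.0 | -12 10.0 | -9 11.0 | -6 10.0 | -3 11.0 | 0 10.0 | 3 10.0 | 6 12.0 | 9 11.0 | 12 10.0 | 15 11.0 | 18 11.0 | 21 11.0 | 24 10.0 | 27 13.0 | 30 21.0 | 33 20.0 | 36 24.0 | 39 25.0 | 42 24.0 | 
-45 21.0 | -42 21.0 | -39 26.0 | -36 31.0 | -33 22.0 | -30 20.0 | -27 11.0 | -24 12.0 | -21 12.0 | -18 10.0 | -15 11.0 | -12 11.0 | -9 10.0 | -6 10.0 | -3 11.0 | 0 10.0 | 3 11.0 | 6 11.0 | 9 11.0 | 12 11.0 | 15 11.0 | 18 11.0 | 21 10.0 | 24 10.0 | 27 13.0 | 30 24.0 | 33 27.0 | 36 27.0 | 39 27.0 | 42 25.0 | 
-40 0.0 | -37 -0.0 | -34 1.0 | -31 9.0 | -28 26.0 | -25 27.0 | -22 20.0 | -19 19.0 | -16 21.0 | -13 20.0 | -10 21.0 | -7 20.0 | -4 20.0 | -1 19.0 | 2 20.0 | 5 19.0 | 8 20.0 | 11 21.0 | 14 20.0 | 17 22.0 | 20 21.0 | 23 28.0 | 26 11.0 | 29 11.0 | 32 11.0 | 35 11.0 | 38 9.0 | 41 0.0 | 44 1.0 | 47 -0.0 | 
-40 -0.0 | -37 0.0 | -34 1.0 | -31 9.0 | -28 10.0 | -25 26.0 | -22 28.0 | -19 21.0 | -16 20.0 | -13 55.0 | -10 62.0 | -7 63.0 | -4 63.0 | -1 62.0 | 2 62.0 | 5 62.0 | 8 62.0 | 11 59.0 | 14 20.0 | 17 27.0 | 20 28.0 | 23 27.0 | 26 10.0 | 29 12.0 | 32 11.0 | 35 11.0 | 38 9.0 | 41 -0.0 | 44 1.0 | 47 1.0 |
```

```bash
python3 -m inch '[{"tx":0,"ty":0,"tz":-2,"ax":0,"ay":0,"az":0,"jaw":0.1},{"tx":0,"ty":0,"tz":-2,"ax":0,"ay":0,"az":-4.5,"jaw":0.1},{"tx":0,"ty":0,"tz":0,"ax":0,"ay":0,"az":-4.5,"jaw":0.1},{"tx":0,"ty":0,"tz":0,"ax":0,"ay":0,"az":0,"jaw":0.1}]'
cat > jl.py <<'E'
# jl.py lx ly z : plan to jig-local target, tool x along jig x
import sys,subprocess,numpy as np
lx,ly,z=map(float,sys.argv[1:4]); c,s=np.cos(-.309),np.sin(-.309)
subprocess.run(["python3","plan.py",str(501.36+c*lx-s*ly),str(-207.2+s*lx+c*ly),str(z),"-17.7"])
E
python3 jl.py -0.5 -200 33.5
```

```text
t: 9.82
ee_pos: [339.0, -301.2, 52.4]
orientation: [3.103, -0.487, 0.001]
ft_force: [0.3, -0.3, -1.5]
width: 24.0
t 9.82 pos [ 339.  -301.2   52.4] yaw -17.8 tilt [ 0.0007 -0.0006] delta cm [12.57  6.08  1.9 ] F [ 0.3 -0.3 -1.5]
az total -0.1
```

```bash
python3 -m inch '[{"tx":4.2,"ty":2.03,"tz":0,"ax":0,"ay":0,"az":0,"jaw":0.1},{"tx":4.2,"ty":2.03,"tz":0,"ax":0,"ay":0,"az":0,"jaw":0.1},{"tx":4.17,"ty":2.02,"tz":0,"ax":0,"ay":0,"az":0,"jaw":0.1},{"tx":0,"ty":0,"tz":1.8,"ax":0,"ay":0,"az":0,"jaw":0.1},{"tx":0,"ty":0,"tz":0,"ax":0,"ay":0,"az":0,"jaw":0.1}]';python3 jl.py -0.5 -118 33.8
python3 - <<'E'
from fit import *
J=np.array([501.36,-207.2,-.309])
b,d=shot("scene","s"); P=cloud("scene",d,np.ones_like(d,bool));
m=masks_of("scene","wedge_center")
for q in m[:2]:
    l=cloud("scene",d,q["pixels"]); l=np.c_[T(J,l[:,:2]),l[:,2]]; print(q["score"],np.percentile(l,[3,50,97],axis=0).round())
cv2.imwrite("pics/s3.png",cv2.resize(b[150:300,150:350],(800,600))[:,:,::-1])
E
```

```text
t: 10.45
ee_pos: [438.0, -395.5, 31.7]
orientation: [-3.101, 0.487, 0.007]
ft_force: [-0.2, 0.5, -1.0]
width: 24.1
t 10.45 pos [ 438.  -395.5   31.7] yaw -17.9 tilt [-0.0039  0.0036] delta cm [ 0.24 -8.07 -0.19] F [-0.2  0.5 -1. ]
az total -0.2
0.61 [[ -17. -215.   21.]
 [  -4. -210.   51.]
 [   5. -181.   55.]]
```

View pics/s3.png

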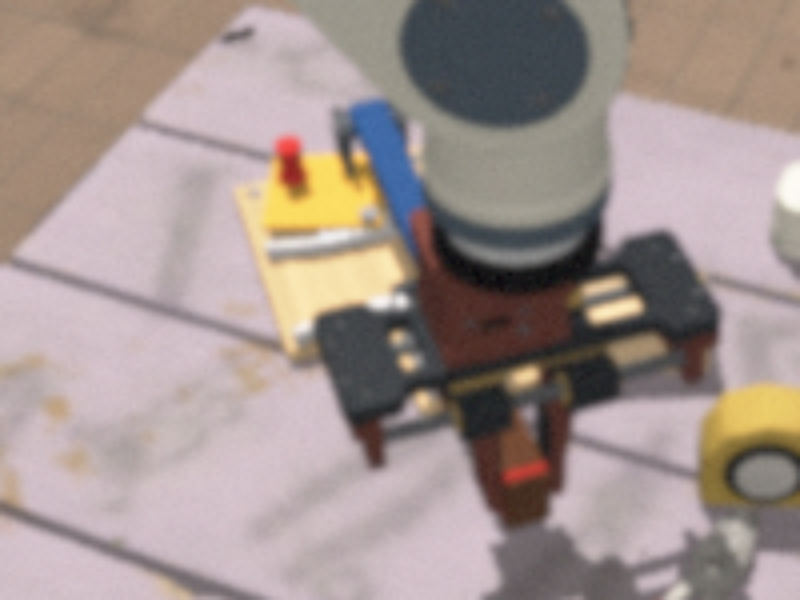

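The wedge is held square, with its thick end (525,470) at jig y of about -215. That matches the planned grip, so I'll push it in.

```bash
python3 -m inch '[{"tx":0.2,"ty":0,"tz":-0.1,"ax":0,"ay":0,"az":0,"jaw":0.1},{"tx":0,"ty":-1,"tz":0,"ax":0,"ay":0,"az":0,"jaw":0.1},{"tx":0,"ty":-1,"tz":0,"ax":0,"ay":0,"az":0,"jaw":0.1},{"tx":0,"ty":-1,"tz":0,"ax":0,"ay":0,"az":0,"jaw":0.1},{"tx":0,"ty":0,"tz":0,"ax":0,"ay":0,"az":0,"jaw":0.1}]';python3 jl.py -0.5 -118 33.8
```

```text
t: 11.18
ee_pos: [451.3, -368.4, 34.9]
orientation: [-3.104, 0.484, 0.001]
ft_force: [0.0, 0.2, -0.2]
width: 24.0
t 11.18 pos [ 451.3 -368.4   34.9] yaw -17.7 tilt [-0.0003  0.0003] delta cm [-0.18 -5.08  0.11] F [ 0.   0.2 -0.2]
az total -0.0
```

```bash
python3 -m inch '[{"tx":-0.15,"ty":-0.8,"tz":0.1,"ax":0,"ay":0,"az":0,"jaw":0.1},{"tx":0,"ty":-0.8,"tz":0,"ax":0,"ay":0,"az":0,"jaw":0.1},{"tx":0,"ty":-0.8,"tz":0,"ax":0,"ay":0,"az":0,"jaw":0.1},{"tx":0,"ty":-0.8,"tz":0,"ax":0,"ay":0,"az":0,"jaw":0.1},{"tx":0,"ty":-0.8,"tz":0,"ax":0,"ay":0,"az":0,"jaw":0.1},{"tx":0,"ty":-0.6,"tz":0,"ax":0,"ay":0,"az":0,"jaw":0.1},{"tx":0,"ty":0,"tz":0,"ax":0,"ay":0,"az":0,"jaw":0.1}]';python3 jl.py -0.5 -118 33.8
```

```text
t: 12.05
ee_pos: [463.5, -324.6, 33.4]
orientation: [-3.103, 0.486, 0.001]
ft_force: [0.8, -1.1, -6.4]
width: 24.0
t 12.05 pos [ 463.5 -324.6   33.4] yaw -17.8 tilt [-0.0006  0.0006] delta cm [-0.01 -0.54 -0.04] F [ 0.8 -1.1 -6.4]
az total -0.1
```

Fz is -6 N, so the nose is riding on the wedge. I'll take the last few millimetres slowly and watch for contact.

```bash
python3 -m inch '[{"tx":0,"ty":-0.3,"tz":0,"ax":0,"ay":0,"az":0,"jaw":0.1},{"tx":0,"ty":-0.15,"tz":0,"ax":0,"ay":0,"az":0,"jaw":0.1},{"tx":0,"ty":0,"tz":0,"ax":0,"ay":0,"az":0,"jaw":0.1}]';python3 -m inch '[{"tx":0,"ty":-0.15,"tz":0,"ax":0,"ay":0,"az":0,"jaw":0.1},{"tx":0,"ty":0,"tz":0,"ax":0,"ay":0,"az":0,"jaw":0.1}]';python3 -m inch '[{"tx":0,"ty":-0.15,"tz":0,"ax":0,"ay":0,"az":0,"jaw":0.1},{"tx":0,"ty":0,"tz":0,"ax":0,"ay":0,"az":0,"jaw":0.1}]'; python3 jl.py -0.5 -118 33.8
```

```text
t: 12.42
ee_pos: [464.9, -320.7, 33.7]
orientation: [-3.103, 0.486, 0.001]
ft_force: [-0.8, -2.0, -6.8]
width: 23.9
t: 12.68
ee_pos: [465.4, -319.8, 33.9]
orientation: [3.103, -0.486, -0.0]
ft_force: [-2.2, -4.3, -5.3]
width: 23.9
t: 12.92
ee_pos: [465.7, -319.7, 34.2]
orientation: [3.102, -0.484, 0.001]
ft_force: [-5.8, -11.6, -4.9]
width: 23.8
t 12.93 pos [ 465.7 -319.7   34.2] yaw -17.7 tilt [-0.     -0.0025] delta cm [-0.07 -0.    0.04] F [ -5.8 -11.6  -4.9]
az total -0.0
```

The stop is met: resistance climbs to 13 N right at the planned position. I'll release, rise and check.

```bash
python3 -m inch '[{"tx":0,"ty":0,"tz":0,"ax":0,"ay":0,"az":0,"jaw":0.55},{"tx":0,"ty":0,"tz":0,"ax":0,"ay":0,"az":0,"jaw":0.55},{"tx":0,"ty":0,"tz":0,"ax":0,"ay":0,"az":0,"jaw":0.55},{"tx":0,"ty":0,"tz":-5,"ax":0,"ay":0,"az":0,"jaw":0.7},{"tx":0,"ty":3,"tz":-5,"ax":0,"ay":0,"az":0,"jaw":0.85},{"tx":3,"ty":5,"tz":-1,"ax":0,"ay":0,"az":0,"jaw":1},{"tx":3,"ty":4,"tz":0,"ax":0,"ay":0,"az":0,"jaw":1},{"tx":0,"ty":0,"tz":0,"ax":0,"ay":0,"az":0,"jaw":1}]'
python3 - <<'E'
from fit import *
J=np.array([501.36,-207.2,-.309])
a,da=shot("top","t");b,d=shot("scene","s")
for n,D in(("top",da),("scene",d)):
    P=cloud(n,D,np.ones_like(D,bool));l=np.c_[T(J,P[:,:2]),P[:,2]]
    k=(abs(l[:,0])<9)&(l[:,1]>-150)&(l[:,1]<-98)&(l[:,2]>40)&(l[:,2]<60); print(n,"wedge y",np.percentile(l[k,1],[1,99]).round(1),"z",np.median(l[k,2]))
    k=(abs(l[:,0])<9)&(abs(l[:,2]-75)<30)
    for y in(-80,-40,0,40): 
        q=k&(abs(l[:,1]-y)<6); print(y,np.median(l[q,2]).round(1),end=" ")
    print("off",fitbox(P,45,75,(570,-335,.97)))
cv2.imwrite("pics/mix4.png",np.hstack([cv2.resize(a[170:340,150:370],(400,309)),cv2.resize(b[150:320,130:350],(400,309))])[:,:,::-1])
E
```

```text
t: 13.92
ee_pos: [487.4, -453.6, 144.4]
orientation: [3.102, -0.489, 0.004]
ft_force: [0.4, 1.2, -1.8]
width: 87.6
top wedge y [-133.7  -99.3] z 54.18162750522773
-80 78.1 -40 74.6 0 71.1 40 67.8 off (array([ 571.11398683, -334.07407498,    0.96375935]), np.float64(0.038838612368024134))
scene wedge y [-136.6  -99.6] z 52.347816431429344
-80 76.7 -40 73.0 0 69.5 40 65.5 off (array([ 568.46364576, -337.04216689,    0.99989119]), np.float64(0.06698564593301436))
```

View pics/mix4.png

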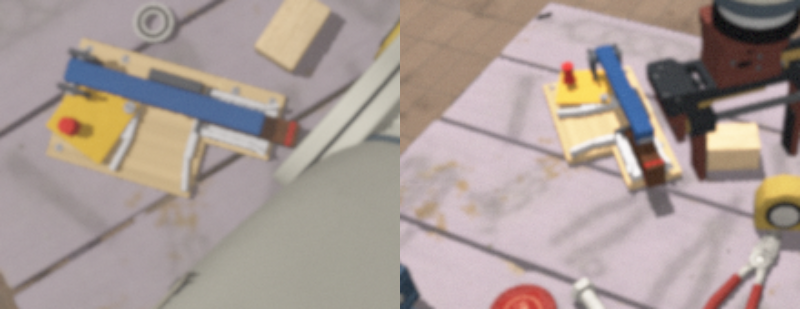

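The wedge is home: its thick end reads y=-133.7 against -134 expected, and the arm's slope is 0.087 rad, so it stands propped. Next is the offcut, gripped near its rear end.

```bash
python3 -m inch '[{"tx":0,"ty":0,"tz":0,"ax":0,"ay":0,"az":-10.5,"jaw":0.9},{"tx":0,"ty":0,"tz":0,"ax":0,"ay":0,"az":-10.5,"jaw":0.9},{"tx":0,"ty":0,"tz":0,"ax":0,"ay":0,"az":-10.5,"jaw":0.9},{"tx":0,"ty":0,"tz":0,"ax":0,"ay":0,"az":-10.5,"jaw":0.9},{"tx":0,"ty":0,"tz":0,"ax":0,"ay":0,"az":-10.5,"jaw":0.9},{"tx":0,"ty":0,"tz":0,"ax":0,"ay":0,"az":-10.5,"jaw":0.9},{"tx":0,"ty":0,"tz":0,"ax":0,"ay":0,"az":-10.3,"jaw":0.9},{"tx":0,"ty":0,"tz":0,"ax":0,"ay":0,"az":0,"jaw":0.9}]';python3 plan.py 549.9 -320.9 100 55.6
```

```text
t: 15.02
ee_pos: [486.1, -448.9, 143.6]
orientation: [-2.779, -1.461, 0.0]
ft_force: [0.6, -0.3, -0.7]
width: 79.2
t 15.03 pos [ 486.1 -448.9  143.6] yaw 55.5 tilt [-0.001   0.0012] delta cm [14.16 -1.99  4.37] F [ 0.6 -0.3 -0.7]
az total -0.1
```

```bash
python3 -m inch '[{"tx":4.72,"ty":-0.66,"tz":0.8,"ax":0,"ay":0,"az":0,"jaw":0.85},{"tx":4.72,"ty":-0.66,"tz":0.8,"ax":0,"ay":0,"az":0,"jaw":0.85},{"tx":4.72,"ty":-0.66,"tz":0.8,"ax":0,"ay":0,"az":0,"jaw":0.85},{"tx":0,"ty":0,"tz":0,"ax":0,"ay":0,"az":0,"jaw":0.85}]';python3 plan.py 549.9 -320.9 18 55.6
```

```text
t: 15.52
ee_pos: [550.6, -318.8, 119.1]
orientation: [-2.778, -1.462, 0.001]
ft_force: [-0.4, -0.3, -0.4]
width: 74.7
t 15.53 pos [ 550.6 -318.8  119.1] yaw 55.5 tilt [-0.0019  0.0017] delta cm [-0.22  0.08 10.11] F [-0.4 -0.3 -0.4]
az total -0.1
```

```bash
python3 - <<'E'
from h import *
b,d=shot("scene","s")
cv2.imwrite("pics/s5.png",cv2.resize(b[150:300,200:400],(800,600))[:,:,::-1])
E
```

```text
(no output)
```

View pics/s5.png

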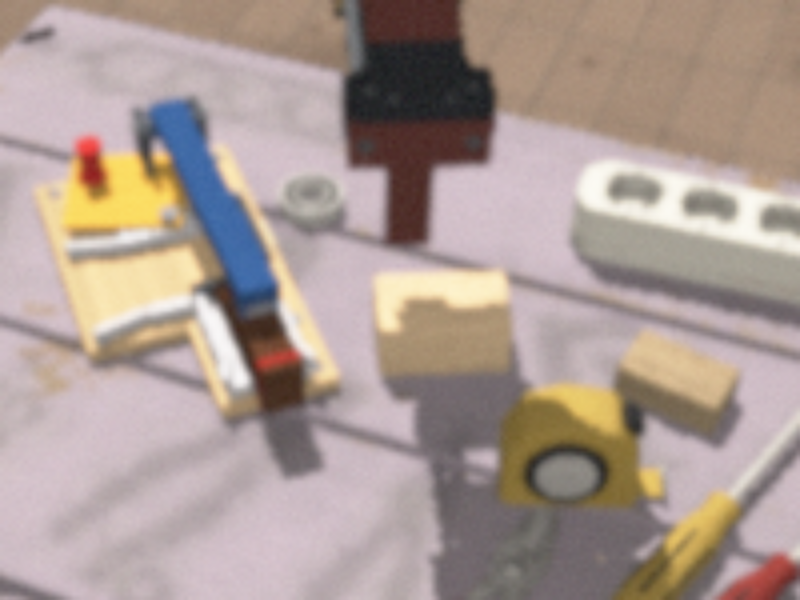

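The fingers at (410,200) line up above the left end of the offcut at (445,320), with clear room around it. I'll go down and grip.

```bash
python3 -m inch '[{"tx":-0.2,"ty":0.08,"tz":5,"ax":0,"ay":0,"az":0,"jaw":0.85},{"tx":0,"ty":0,"tz":3.5,"ax":0,"ay":0,"az":0,"jaw":0.85},{"tx":0,"ty":0,"tz":1.6,"ax":0,"ay":0,"az":0,"jaw":0.85},{"tx":0,"ty":0,"tz":0,"ax":0,"ay":0,"az":0,"jaw":0.3},{"tx":0,"ty":0,"tz":0,"ax":0,"ay":0,"az":0,"jaw":0.3},{"tx":0,"ty":0,"tz":0,"ax":0,"ay":0,"az":0,"jaw":0.3},{"tx":0,"ty":0,"tz":0,"ax":0,"ay":0,"az":0,"jaw":0.3},{"tx":0,"ty":0,"tz":0,"ax":0,"ay":0,"az":0,"jaw":0.3}]'; python3 plan.py 440 -200 140 72.3
```

```text
t: 16.58
ee_pos: [550.7, -325.3, 20.3]
orientation: [2.779, 1.462, 0.002]
ft_force: [-0.1, 0.8, 6.5]
width: 45.1
t 16.57 pos [ 550.7 -325.3   20.3] yaw 55.5 tilt [ 0.0019 -0.0011] delta cm [  4.05 -16.2  -12.  ] F [-0.1  0.8  6.5]
az total -16.8
```

```bash
python3 -m inch '[{"tx":0,"ty":0,"tz":-2,"ax":0,"ay":0,"az":0,"jaw":0.3},{"tx":0,"ty":0,"tz":-5,"ax":0,"ay":0,"az":0,"jaw":0.3},{"tx":0,"ty":0,"tz":-5,"ax":0,"ay":0,"az":0,"jaw":0.3},{"tx":0,"ty":0,"tz":0,"ax":0,"ay":0,"az":-8.4,"jaw":0.3},{"tx":0,"ty":0,"tz":0,"ax":0,"ay":0,"az":-8.4,"jaw":0.3},{"tx":0,"ty":0,"tz":0,"ax":0,"ay":0,"az":0,"jaw":0.3}]'; python3 jl.py -90 0.5 140
```

```text
t: 17.32
ee_pos: [549.8, -324.8, 140.0]
orientation: [2.537, 1.851, 0.0]
ft_force: [-0.0, 0.5, -1.7]
width: 44.8
t 17.32 pos [ 549.8 -324.8  140. ] yaw 72.2 tilt [ 0.0006 -0.0005] delta cm [  9.76 -17.21  -0.02] F [-0.   0.5 -1.7]
az total 89.9
```

```bash
python3 -m inch '[{"tx":2.44,"ty":-4.3,"tz":0,"ax":0,"ay":0,"az":0,"jaw":0.3},{"tx":2.44,"ty":-4.3,"tz":0,"ax":0,"ay":0,"az":0,"jaw":0.3},{"tx":2.44,"ty":-4.3,"tz":0,"ax":0,"ay":0,"az":0,"jaw":0.3},{"tx":2.44,"ty":-4.3,"tz":0,"ax":0,"ay":0,"az":0,"jaw":0.3},{"tx":0,"ty":0,"tz":0,"ax":0,"ay":0,"az":0,"jaw":0.3}]'; python3 jl.py -90 0.5 60
python3 - <<'E'
from fit import *
J=np.array([501.36,-207.2,-.309])
b,d=shot("scene","s")
P=cloud("scene",d,np.ones_like(d,bool));l=np.c_[T(J,P[:,:2]),P[:,2]]
k=(l[:,0]>-115)&(l[:,0]<-15)&(abs(l[:,1])<40)&(l[:,2]>110)&(l[:,2]<165)
print(np.percentile(l[k],[2,50,98],axis=0).round())
cv2.imwrite("pics/s6.png",cv2.resize(b[120:270,150:350],(800,600))[:,:,::-1])
E
```

```text
t: 17.95
ee_pos: [412.5, -177.2, 138.9]
orientation: [-2.536, -1.849, 0.003]
ft_force: [0.4, -0.3, -0.9]
width: 45.0
t 17.95 pos [ 412.5 -177.2  138.9] yaw 72.2 tilt [-0.0031  0.0015] delta cm [-0.11  0.4   7.88] F [ 0.4 -0.3 -0.9]
az total 89.9
[[-109.  -32.  119.]
 [ -69.  -21.  147.]
 [ -36.   13.  161.]]
```

View pics/s6.png

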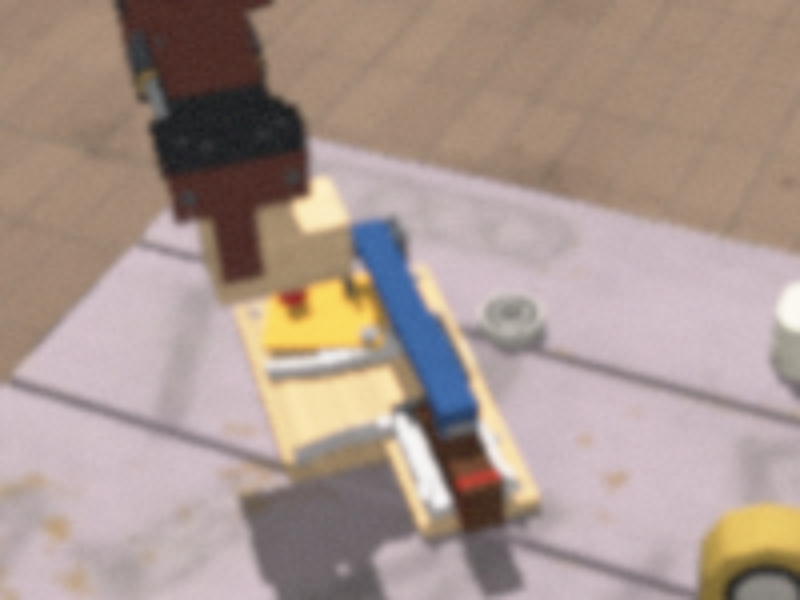

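The offcut is held level at (280,250), spanning jig x from about -109 to -34, so it will drop in clear of the arm. I'll lower it into the channel mouth.

```bash
python3 -m inch '[{"tx":-0.1,"ty":0.3,"tz":4,"ax":0,"ay":0,"az":0,"jaw":0.3},{"tx":0,"ty":0,"tz":3.5,"ax":0,"ay":0,"az":0,"jaw":0.3},{"tx":0,"ty":0,"tz":0,"ax":0,"ay":0,"az":0,"jaw":0.3}]'; python3 jl.py -90 0.5 32
```

```text
t: 18.38
ee_pos: [417.8, -181.6, 62.3]
orientation: [-2.536, -1.849, 0.003]
ft_force: [0.2, 0.5, -1.6]
width: 44.7
t 18.38 pos [ 417.8 -181.6   62.3] yaw 72.2 tilt [-0.0033  0.0015] delta cm [ 0.15 -0.25  3.03] F [ 0.2  0.5 -1.6]
az total 89.9
```

```bash
python3 -m inch '[{"tx":0.12,"ty":-0.2,"tz":1.5,"ax":0,"ay":0,"az":0,"jaw":0.3},{"tx":0,"ty":0,"tz":1.2,"ax":0,"ay":0,"az":0,"jaw":0.3},{"tx":0,"ty":0,"tz":0.2,"ax":0,"ay":0,"az":0,"jaw":0.3},{"tx":0,"ty":0,"tz":0,"ax":0,"ay":0,"az":0,"jaw":0.3}]'; python3 jl.py -44 0.5 31
```

```text
t: 18.88
ee_pos: [417.1, -180.0, 35.3]
orientation: [2.537, 1.852, 0.0]
ft_force: [-1.0, -0.6, -2.7]
width: 45.0
t 18.88 pos [ 417.1 -180.    35.3] yaw 72.3 tilt [ 0.0006 -0.0003] delta cm [0.02 4.45 0.43] F [-1.  -0.6 -2.7]
az total 90.0
```

```bash
python3 -m inch '[{"tx":0,"ty":0,"tz":0.25,"ax":0,"ay":0,"az":0,"jaw":0.3},{"tx":0,"ty":0,"tz":0,"ax":0,"ay":0,"az":0,"jaw":0.3}]'; python3 -m inch '[{"tx":0,"ty":0,"tz":0.2,"ax":0,"ay":0,"az":0,"jaw":0.3},{"tx":0,"ty":0,"tz":0,"ax":0,"ay":0,"az":0,"jaw":0.3}]'; python3 jl.py -44 0.5 31
```

```text
t: 19.12
ee_pos: [416.8, -179.7, 32.6]
orientation: [2.537, 1.853, 0.0]
ft_force: [0.3, -1.6, -1.2]
width: 45.0
t: 19.38
ee_pos: [416.8, -179.7, 30.4]
orientation: [2.536, 1.853, 0.0]
ft_force: [-0.3, 0.9, -0.5]
width: 44.8
t 19.38 pos [ 416.8 -179.7   30.4] yaw 72.3 tilt [ 0.0003 -0.0002] delta cm [ 0.    4.49 -0.05] F [-0.3  0.9 -0.5]
az total -90.0
```

```bash
python3 -m inch '[{"tx":0,"ty":0.9,"tz":0,"ax":0,"ay":0,"az":0,"jaw":0.3},{"tx":0,"ty":0.9,"tz":0,"ax":0,"ay":0,"az":0,"jaw":0.3},{"tx":0,"ty":0.9,"tz":0,"ax":0,"ay":0,"az":0,"jaw":0.3},{"tx":0,"ty":0.9,"tz":0,"ax":0,"ay":0,"az":0,"jaw":0.3},{"tx":0,"ty":0,"tz":0,"ax":0,"ay":0,"az":0,"jaw":0.3}]'; python3 -m inch '[{"tx":0,"ty":0.3,"tz":0,"ax":0,"ay":0,"az":0,"jaw":0.3},{"tx":0,"ty":0,"tz":0,"ax":0,"ay":0,"az":0,"jaw":0.3}]'; python3 -m inch '[{"tx":0,"ty":0.2,"tz":0,"ax":0,"ay":0,"az":0,"jaw":0.3},{"tx":0,"ty":0,"tz":0,"ax":0,"ay":0,"az":0,"jaw":0.3}]'; python3 jl.py -44 0.5 31
```

```text
t: 20.0
ee_pos: [452.3, -191.1, 30.4]
orientation: [2.535, 1.852, 0.002]
ft_force: [0.8, -0.1, 1.6]
width: 45.0
t: 20.25
ee_pos: [453.6, -191.4, 30.4]
orientation: [-2.536, -1.853, 0.0]
ft_force: [-2.0, 0.8, 4.1]
width: 45.0
t: 20.5
ee_pos: [455.4, -192.0, 30.4]
orientation: [-2.536, -1.853, 0.0]
ft_force: [-3.3, 1.3, 3.9]
width: 45.1
t 20.5 pos [ 455.4 -192.    30.4] yaw 72.3 tilt [-0.0005  0.0002] delta cm [-0.    0.44 -0.06] F [-3.3  1.3  3.9]
az total -90.0
```

```bash
python3 -m inch '[{"tx":0,"ty":0.2,"tz":0,"ax":0,"ay":0,"az":0,"jaw":0.3},{"tx":0,"ty":0,"tz":0,"ax":0,"ay":0,"az":0,"jaw":0.3}]'; python3 -m inch '[{"tx":0,"ty":0.2,"tz":0,"ax":0,"ay":0,"az":0,"jaw":0.3},{"tx":0,"ty":0,"tz":0,"ax":0,"ay":0,"az":0,"jaw":0.3}]'; python3 -m inch '[{"tx":0,"ty":0.15,"tz":0,"ax":0,"ay":0,"az":0,"jaw":0.3},{"tx":0,"ty":0,"tz":0,"ax":0,"ay":0,"az":0,"jaw":0.3}]'; python3 jl.py -44 0.5 31
```

```text
t: 20.75
ee_pos: [457.5, -192.7, 30.4]
orientation: [-2.537, -1.853, 0.0]
ft_force: [-1.6, 0.3, 4.4]
width: 45.0
t: 21.0
ee_pos: [457.8, -192.7, 30.4]
orientation: [-2.534, -1.851, 0.003]
ft_force: [-8.6, 1.9, 11.2]
width: 45.3
t: 21.25
ee_pos: [457.8, -192.7, 30.4]
orientation: [-2.532, -1.85, 0.005]
ft_force: [-11.5, 1.8, 15.3]
width: 44.6
t 21.25 pos [ 457.8 -192.7   30.4] yaw 72.3 tilt [-0.006   0.0023] delta cm [-0.01  0.19 -0.06] F [-11.5   1.8  15.3]
az total -90.0
```

The stop is met, with resistance climbing to 12 N. I'll release, rise straight up and look.

```bash
python3 -m inch '[{"tx":0,"ty":-0.15,"tz":0,"ax":0,"ay":0,"az":0,"jaw":0.65},{"tx":0,"ty":0,"tz":0,"ax":0,"ay":0,"az":0,"jaw":0.65},{"tx":0,"ty":0,"tz":0,"ax":0,"ay":0,"az":0,"jaw":0.65},{"tx":0,"ty":0,"tz":-3,"ax":0,"ay":0,"az":0,"jaw":0.65},{"tx":0,"ty":0,"tz":-6,"ax":0,"ay":0,"az":0,"jaw":0.65},{"tx":0,"ty":-3,"tz":-2,"ax":0,"ay":0,"az":0,"jaw":0.6},{"tx":-6,"ty":0,"tz":0,"ax":0,"ay":0,"az":0,"jaw":0.6},{"tx":-6,"ty":0,"tz":0,"ax":0,"ay":0,"az":0,"jaw":0.6},{"tx":-6,"ty":0,"tz":0,"ax":0,"ay":0,"az":0,"jaw":0.6},{"tx":0,"ty":0,"tz":0,"ax":0,"ay":0,"az":0,"jaw":0.6}]'; python3 jl.py -0.5 -119 140
python3 - <<'E'
from fit import *
J=np.array([501.36,-207.2,-.309])
a,da=shot("top","t");b,d=shot("scene","s")
for n,D in(("top",da),("scene",d)):
    P=cloud(n,D,np.ones_like(D,bool));l=np.c_[T(J,P[:,:2]),P[:,2]]
    k=(abs(l[:,1])<30)&(l[:,0]>-110)&(l[:,0]<30)&(l[:,2]>43)&(l[:,2]<54); print(n,"block top",np.percentile(l[k],[2,50,98],axis=0).round(1).tolist())
    k=(abs(l[:,0])<9)&(l[:,1]>-150)&(l[:,1]<-98)&(l[:,2]>40)&(l[:,2]<60); print("wedge y",np.percentile(l[k,1],[1,99]).round(1) if k.any() else "")
cv2.imwrite("pics/mix7.png",np.hstack([cv2.resize(a[170:340,150:370],(400,309)),cv2.resize(b[150:320,130:350],(400,309))])[:,:,::-1])
E
```

```text
t: 22.5
ee_pos: [375.5, -359.5, 140.6]
orientation: [2.539, 1.846, 0.0]
ft_force: [0.0, -0.9, -0.0]
width: 52.4
t 22.5 pos [ 375.5 -359.5  140.6] yaw 72.0 tilt [ 0.0013 -0.0018] delta cm [6.47 7.27 0.06] F [ 0.  -0.9 -0. ]
az total 89.7
top block top [[-59.9, -20.5, 45.4], [-35.9, 1.1, 48.5], [-11.9, 23.0, 51.6]]
wedge y [-133.8  -99.3]Traceback (most recent call last):
  File "<stdin>", line 6, in <module>
    return _quantile_unchecked(
        a, q, axis, out, overwrite_input, method, keepdims, weights)
    return _ureduce(a,
                    func=_quantile_ureduce_func,
    ...<5 lines>...
                    overwrite_input=overwrite_input,
                    method=method)
    r = func(a, **kwargs)
    result = _quantile(arr,
                       quantiles=q,
    ...<2 lines>...
                       out=out,
                       weights=wgt)
    slices_having_nans = np.isnan(arr[-1, ...])
                                  ~~~^^^^^^^^^
IndexError: index -1 is out of bounds for axis 0 with size 0
```

The offcut's rear edge reads x=-60, which is exactly home, and the wedge hasn't moved. I'll turn and go to the wedge.

```bash
python3 -m inch '[{"tx":0,"ty":0,"tz":0,"ax":0,"ay":0,"az":10,"jaw":0.6},{"tx":0,"ty":0,"tz":0,"ax":0,"ay":0,"az":10,"jaw":0.6},{"tx":0,"ty":0,"tz":0,"ax":0,"ay":0,"az":10,"jaw":0.6},{"tx":0,"ty":0,"tz":0,"ax":0,"ay":0,"az":10,"jaw":0.6},{"tx":0,"ty":0,"tz":0,"ax":0,"ay":0,"az":10,"jaw":0.6},{"tx":0,"ty":0,"tz":0,"ax":0,"ay":0,"az":10,"jaw":0.6},{"tx":0,"ty":0,"tz":0,"ax":0,"ay":0,"az":10,"jaw":0.6},{"tx":0,"ty":0,"tz":0,"ax":0,"ay":0,"az":10,"jaw":0.6},{"tx":0,"ty":0,"tz":0,"ax":0,"ay":0,"az":10,"jaw":0.6},{"tx":0,"ty":0,"tz":0,"ax":0,"ay":0,"az":0,"jaw":0.6}]'; python3 jl.py -0.5 -119 100
```

```text
t: 23.85
ee_pos: [376.7, -354.3, 140.3]
orientation: [-3.105, 0.478, 0.001]
ft_force: [-1.0, 0.1, 0.1]
width: 53.1
t 23.85 pos [ 376.7 -354.3  140.3] yaw -17.5 tilt [-0.0004  0.0005] delta cm [ 7.38 -5.87  4.02] F [-1.   0.1  0.1]
az total 0.2
```

```bash
python3 -m inch '[{"tx":3.69,"ty":-2.93,"tz":1,"ax":0,"ay":0,"az":0,"jaw":0.6},{"tx":3.69,"ty":-2.93,"tz":1,"ax":0,"ay":0,"az":0,"jaw":0.6},{"tx":0,"ty":0,"tz":1.5,"ax":0,"ay":0,"az":0,"jaw":0.6},{"tx":0,"ty":0,"tz":0,"ax":0,"ay":0,"az":0,"jaw":0.6},{"tx":0,"ty":0,"tz":0,"ax":0,"ay":0,"az":0,"jaw":0.6}]'; python3 jl.py -0.5 -120 33.5
```

```text
t: 24.48
ee_pos: [463.4, -322.3, 105.4]
orientation: [-3.104, 0.482, 0.001]
ft_force: [0.0, -0.7, -0.0]
width: 53.0
t 24.48 pos [ 463.4 -322.3  105.4] yaw -17.7 tilt [-0.0008  0.0004] delta cm [ 0.07 -0.12  7.19] F [ 0.  -0.7 -0. ]
az total 0.0
```

```bash
python3 -m inch '[{"tx":0.05,"ty":-0.1,"tz":3.5,"ax":0,"ay":0,"az":0,"jaw":0.6},{"tx":0,"ty":0,"tz":2.5,"ax":0,"ay":0,"az":0,"jaw":0.6},{"tx":0,"ty":0,"tz":1.1,"ax":0,"ay":0,"az":0,"jaw":0.6},{"tx":0,"ty":0,"tz":0,"ax":0,"ay":0,"az":0,"jaw":0.1},{"tx":0,"ty":0,"tz":0,"ax":0,"ay":0,"az":0,"jaw":0.1},{"tx":0,"ty":0,"tz":0,"ax":0,"ay":0,"az":0,"jaw":0.1},{"tx":0,"ty":0,"tz":0,"ax":0,"ay":0,"az":0,"jaw":0.1}]'; python3 jl.py -0.5 -200 34
```

```text
t: 25.35
ee_pos: [465.5, -321.9, 35.3]
orientation: [3.104, -0.483, 0.001]
ft_force: [-2.5, 0.5, 5.9]
width: 23.9
t 25.35 pos [ 465.5 -321.9   35.3] yaw -17.7 tilt [ 0.0008 -0.0008] delta cm [-0.12  7.98  0.13] F [-2.5  0.5  5.9]
az total 0.0
```

```bash
python3 -m inch '[{"tx":0,"ty":1,"tz":-0.05,"ax":0,"ay":0,"az":0,"jaw":0.1},{"tx":0,"ty":1,"tz":0,"ax":0,"ay":0,"az":0,"jaw":0.1},{"tx":0,"ty":1,"tz":0,"ax":0,"ay":0,"az":0,"jaw":0.1}]'; python3 -m inch '[{"tx":0,"ty":1,"tz":0,"ax":0,"ay":0,"az":0,"jaw":0.1},{"tx":0,"ty":1,"tz":0,"ax":0,"ay":0,"az":0,"jaw":0.1},{"tx":0,"ty":1.5,"tz":0,"ax":0,"ay":0,"az":0,"jaw":0.1},{"tx":0,"ty":1.5,"tz":0,"ax":0,"ay":0,"az":0,"jaw":0.1},{"tx":0,"ty":2,"tz":-2,"ax":0,"ay":0,"az":0,"jaw":0.1},{"tx":0,"ty":0,"tz":0,"ax":0,"ay":0,"az":0,"jaw":0.1}]'; python3 plan.py 339 -301 55 -26.7
```

```text
t: 25.72
ee_pos: [456.0, -350.7, 35.0]
orientation: [3.104, -0.483, 0.0]
ft_force: [-0.3, 0.2, -0.8]
width: 23.9
t: 26.48
ee_pos: [435.0, -419.2, 56.0]
orientation: [3.102, -0.486, 0.004]
ft_force: [0.7, -0.0, -0.9]
width: 23.7
t 26.48 pos [ 435.  -419.2   56. ] yaw -17.8 tilt [ 0.0023 -0.0026] delta cm [-12.76  -8.32   0.05] F [ 0.7 -0.  -0.9]
az total 8.9
```

```bash
python3 -m inch '[{"tx":-4.5,"ty":-2.7,"tz":0,"ax":0,"ay":0,"az":0,"jaw":0.1},{"tx":-4.5,"ty":-2.7,"tz":0,"ax":0,"ay":0,"az":0,"jaw":0.1},{"tx":-4.5,"ty":-2.7,"tz":0,"ax":0,"ay":0,"az":0,"jaw":0.1},{"tx":0,"ty":0,"tz":3,"ax":0,"ay":0,"az":0,"jaw":0.1},{"tx":0,"ty":0,"tz":0.6,"ax":0,"ay":0,"az":0,"jaw":0.1},{"tx":0,"ty":0,"tz":0,"ax":0,"ay":0,"az":0,"jaw":0.1},{"tx":0,"ty":0,"tz":0,"ax":0,"ay":0,"az":0,"jaw":0.1}]'; python3 plan.py 339 -301 15 -26.7
```

```text
t: 27.35
ee_pos: [331.4, -299.2, 19.2]
orientation: [3.104, -0.483, 0.001]
ft_force: [-0.7, -0.0, 0.1]
width: 23.9
t 27.35 pos [ 331.4 -299.2   19.2] yaw -17.7 tilt [ 0.0007 -0.0006] delta cm [ 0.78 -0.06  0.42] F [-0.7 -0.   0.1]
az total 9.0
```

```bash
python3 -m inch '[{"tx":0,"ty":0,"tz":0.25,"ax":0,"ay":0,"az":0,"jaw":0.1},{"tx":0,"ty":0,"tz":0.15,"ax":0,"ay":0,"az":0,"jaw":0.1},{"tx":0,"ty":0,"tz":0,"ax":0,"ay":0,"az":0,"jaw":0.1},{"tx":0,"ty":0,"tz":0,"ax":0,"ay":0,"az":0,"jaw":0.5},{"tx":0,"ty":0,"tz":0,"ax":0,"ay":0,"az":0,"jaw":0.5},{"tx":0,"ty":0,"tz":0,"ax":0,"ay":0,"az":0,"jaw":0.6},{"tx":0,"ty":0,"tz":-5,"ax":0,"ay":0,"az":0,"jaw":0.6},{"tx":0,"ty":0,"tz":-5,"ax":0,"ay":0,"az":0,"jaw":0.6},{"tx":0,"ty":6,"tz":-1,"ax":0,"ay":0,"az":0,"jaw":0.6},{"tx":0,"ty":6,"tz":0,"ax":0,"ay":0,"az":0,"jaw":0.6},{"tx":0,"ty":5,"tz":0,"ax":0,"ay":0,"az":0,"jaw":0.6},{"tx":0,"ty":0,"tz":0,"ax":0,"ay":0,"az":0,"jaw":0.6}]'
python3 - <<'E'
from fit import *
J=np.array([501.36,-207.2,-.309])
a,da=shot("top","t");b,d=shot("scene","s")
cv2.imwrite("pics/mix8.png",np.hstack([cv2.resize(a[170:340,150:370],(400,309)),cv2.resize(b[150:320,130:350],(400,309))])[:,:,::-1])
for n,D in(("top",da),("scene",d)):
    P=cloud(n,D,np.ones_like(D,bool));l=np.c_[T(J,P[:,:2]),P[:,2]]
    k=(abs(l[:,1])<30)&(l[:,0]>-110)&(l[:,0]<30)&(l[:,2]>43)&(l[:,2]<54)
    if k.any():print(n,"block top",np.percentile(l[k],[2,50,98],axis=0).round(1).tolist())
    k=(abs(l[:,0])<9)&(l[:,2]>50)&(l[:,2]<85)&(l[:,1]>-80)&(l[:,1]<80); print("arm slope",np.polyfit(l[k,1],l[k,2],1).round(3))
    print("wedge",fitbox(P,96,24,(341,-270,1.26)))
E
```

```text
t: 28.85
ee_pos: [278.2, -463.6, 125.0]
orientation: [3.102, -0.488, 0.002]
ft_force: [0.5, 0.8, -0.8]
width: 52.4
top block top [[-59.9, -20.4, 45.2], [-35.8, 1.1, 48.3], [-11.8, 23.0, 51.5]]
arm slope [-4.0000e-02  6.6422e+01]
wedge (array([ 341.15166973, -266.27616621,    1.29539149]), np.float64(0.007413945278022948))
scene block top [[-41.8, -23.4, 43.6], [-26.2, -4.2, 46.7], [-12.6, 20.6, 48.8]]
arm slope [-3.8000e-02  6.4752e+01]
wedge (array([ 340.0666982 , -268.68569928,    1.26589116]), np.float64(0.04477611940298507))
```

View pics/mix8.png

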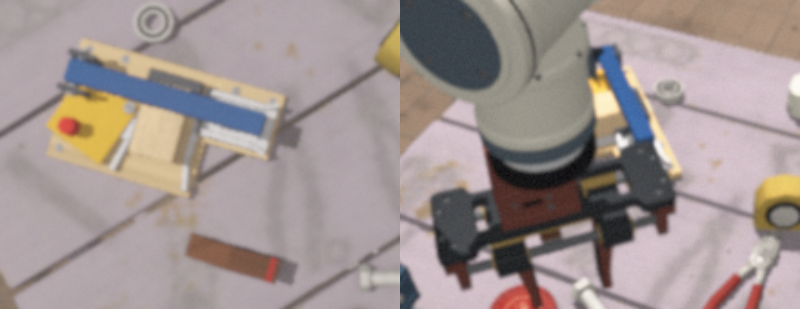

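The picture shows the arm down on the offcut (160,135), the cover aside, and the wedge flat on the bench at (233,258), clear of the jig. I'm handing in.

```bash
python3 -c "
from workcell import ctrl; print(ctrl.close_job())"
```

```text
the job is handed in; nothing more can be done
None
```

The larger offcut is clamped in the jig and the job is handed in, at about 29 s of robot time. I did it in the order asked:
1. Swung the cover about 100° aside.
2. Pushed the wedge in to its stop and let go. The arm then stood propped at about 0.087 rad.
3. Slid the offcut lengthwise under the arm to the end stop.
4. Drew the wedge right out and set it on the bench.

**Last checks:**
- **Arm:** its slope reads 0.038–0.040 rad, against about 0.04 expected when clamping the offcut.
- **Offcut:** its rear edge is at jig x = -60 mm, which is the home position. It sits about 1 mm off the channel's centre line.
- **Wedge:** it lies flat at about (341, -267) mm, clear of the jig.
- **Cover:** still aside.
- **Forces:** the highest wrist-force reading I saw between moves was about 19 N.

No final check failed. The gripper partly hid the jig from the scene camera at the end, so the offcut's position rests on the top camera. I never meant to touch the bystanders; the ones in view looked unmoved, but I did not measure them again.

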